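# Set out the sample check on the injector packing bench

## Robot

A 6-joint arm with a two-finger parallel gripper is mounted at the origin on the work surface. World frame = base frame: x ahead of the robot, y to its left, z up, the work surface at z = 0. Lengths are in m, angles in rad, forces in N, time in s.
With the tool pointing down it reaches from about 0.4 to 0.825 m from the base axis. Payload 7 kg.
Tool frame: the origin (TCP) lies midway between the tips of the shut fingers; the grasp point (between the pads) lies 19 mm behind it; z points along the fingers, y is the line along which they close (so a half turn about z gives the same grasp; the last joint's range is limited). The gripper opens to 85 mm and grips with 20 to 120 N. Pads are 22 mm wide; open, the fingers measure 114 mm over their backs; the gripper's body (76 mm by 85 mm) begins 54 mm behind the grasp point. The pads swing forward as they close: fully open they stand 13 mm farther back than shut.
Start: joints at [1.475, 0.359, 0.012, 0, -1.224, -0.288], TCP at [0.253, 0.626, 0.231] pointing down, gripper open.
Joint ranges: [-3.07, 3.07], [-1.43, 2.12], [-1.02, 1.25], [-3.03, 1.67], [-3.05, -0], [-3.03, 3.03]. Speed limits (rad/s): [2.39, 2.39, 3.01, 3.14, 3.14, 3.14].

## Interface

Orientations are given as a 3x3 rotation matrix whose columns are the frame's x, y, z axes.
In Python, from cell import bot gives the robot as it stands. The module is installed in compiled form; this text tells all that it offers.
- The arm moves only by the tool jog_arm, never from a script. Its argument "commands" is a list of rows, each a list of 3 entries, a list of its own where there are three numbers: the shift along the tool's x, y, z in units of 0.5 m (1.0 is 0.5 m), then the turn, a rotation vector about the tool's x, y, z in units of 45 degrees (1.0 is 45 degrees), then the closure, from 0 (fully open) to 1 (shut). In form: [[[dx, dy, dz], [ax, ay, az], grip], ...]. A call has 1 to 20 rows; each row is the pose to reach, as a shift and turn from the pose commanded when the call began, along the tool's axes at that moment; what a row does not reach only later rows make up. A row lasts 1/8 s, in which the tool goes at most 62.5 mm and 10.7 degrees, less where a joint would pass 70% of its speed; a pose out of reach is approached as far as the arm can. A call with a number of a shift or a turn outside -1 to 1 is refused whole. A call with a gripper value outside its range is refused whole. The fingers move at their own pace and stop on an object; "force" is the grip in N (left out, the last holds). Time passes only in rows, so rows that repeat a pose let the fingers close. It gives the time, the measured TCP pose, the force, the opening and the grip force at its end, in the units of the state.
- bot.sense(): the state, without advancing time (a new reading comes with each control period).
- bot.get_image(name): name is "scene" or "top" or "wrist"; returns the picture (384x512x3 uint8, blue, green, red); there is no depth.
- bot.camera_info(name): a dict with "fx", "fy", "cx", "cy" (pixels), "cam_to_world" (4x4, takes a point from camera to world coordinates). Camera axes: x right, y up, looking along -z (the intrinsics and any distortion apply to the point x, -y, -z); pixel columns grow to the right and rows downward; lengths in m; the calibration is good to about 2 mm. A picture is of the moment at which its call begins: read the wrist's pose just before it. camera_info takes no time and is no camera call; for the wrist camera it gives the pose at the moment of the call.
- bot.hand_in(): hands the job in; it is judged then, once.
The state is a dict: "clock": time; "joint_pos": joint angles; "qd": joint speeds; "joint_torque": joint torques, N m; "tool_pos": TCP position; "ee_rot": TCP orientation; "wrist_force": force on the tool from outside, world axes, zero at the start; "moment": the same for the moment, N m; "width": finger opening in m; "grasp_force": force on a finger pad.
Only numpy, scipy, OpenCV 4.12 (cv2) and the standard library are available. Lean on these libraries where they do the work, as an engineer would, in place of code of your own. Each camera call takes 0.05 s, during which the arm holds its last target. There are 200 camera calls.

## Task

Set the bench out for the sample check: stand the counting cup in the middle of the scale's round pan, press the aluminium gauge fully home in the long cutout of the grey case insert, stand the long injector on the bench midway between the insert and the scale, in line with them, and stand the short injector directly to the long one's left as the robot sees it (towards +y), about 7 cm from it centre to centre. Everything ends upright and released; do not knock the injectors or the cup over, and leave the two loose connectors, the clear cap and the tape roll where they lie.

Things in the scene. Friction and masses are not known exactly. Their poses are not given: they have to be found in the camera images.
- injector_long: Longer fuel injector, standing: 72 mm tall, round foot 26 mm across, green body 22 mm across up to 41 mm height, steel neck 14 mm across from 46 mm to the top at 72 mm (grip it there, any closing direction). Green connector block sticks out to its own +x, to 24 mm from the axis, 12 to 24 mm high. Origin: centre of underside, z up the axis. 50 to 95 g.
- injector_short: Shorter fuel injector, same build, standing: 50 mm tall, foot 26 mm across, green body 22 mm across up to 25 mm height, steel neck 14 mm across from 30 mm to the top at 50 mm (grip it there). Connector block to its own +x, to 24 mm from the axis, 12 to 24 mm high. Origin: centre of underside, z up. 35 to 70 g.
- cup: White plastic counting cup, open at the top, standing upright: 55 mm tall, outside 48 mm across at the foot and 52 mm at the rim, wall 3 mm. Origin: centre of the underside, z up. 40 to 85 g; grip it across the outside.
- gauge: Aluminium gauge lying flat, long axis = own x: bar 84 x 24 x 12 mm (lowest 4 mm stepped in 1.5 mm all round), grip rib 40 (x) x 14 (y) mm on its middle, 12 to 32 mm high. Origin: centre of underside. Grip the rib across y, fingertips 16 mm or more above the underside, so that they clear the insert. Half a turn makes no difference. 85 to 165 g.
- insert: Fixed dark grey plate 125 (x) x 150 (y) x 22 mm. Origin: underside centre, below the middle of the long cutout: 96 x 28 mm, long along x, floor 8 mm above the bench, 3 mm chamfers. Gauge goes here, along x; a sprung nub in each side holds it about 5 mm up until pushed past with 4 to 8 N; home, it sits on the floor. The 59 mm cutout (at +y) and round one (at -y) stay empty.
- scale: Fixed bench scale, grey housing 160 x 150 x 32 mm, display along its front (-x) edge, its x and y parallel to the world's. Origin: on the bench below the centre of the round steel pan, 112 mm across, top 42 mm above the bench. Housing reaches 85 mm from the origin to -x, 75 mm otherwise. Scale and insert are 500 to 530 mm apart, nearly along y; either may be on the left.
- connector_a: Bystander: small loose black connector lying on the bench in the front row, 37 x 16 x 13 mm. Origin under the centre of its black block. Leave it.
- connector_b: Bystander: a second loose black connector, same as the other. Leave it.
- clear_cap: Bystander: small clear plastic cap standing on the bench, 18 mm across, 13 mm high, origin under its centre. Leave it.
- tape_roll: Bystander: roll of packing tape lying flat behind the work area, 96 mm across, 48 mm high, hole 76 mm. Origin: underside centre. Leave it.

How it is judged:
At the end, for the whole second after the job is handed in: Upright, at rest: cup within 15 mm of pan centre; gauge home in long cutout (2.5 mm in height, 8 mm, 0.07 rad); long injector < 280 mm from insert and scale, x within 30 mm of scale; short one 55-85 mm to its +y, x within 35 mm of scale, y minus scale y -225..0 or > 285 mm (horizontal distance between cup and scale below 0.015 m and z of cup in the frame of scale between 0.039 and 0.046 m and angle between each of cup, injector_long, injector_short's own z axis and vertical below 0.1 rad and horizontal distance between injector_long and scale below 0.28 m and horizontal distance between injector_long and insert below 0.28 m and x of injector_long in the frame of scale between -0.03 and 0.03 m and height (world z) of each of injector_long, injector_short below 0.005 m and horizontal distance between injector_short and injector_long between 0.055 and 0.085 m and x of injector_short in the frame of scale between -0.035 and 0.035 m and (y of injector_short in the frame of scale between -0.225 and 0 m or y of injector_short in the frame of scale above 0.285 m) and z of gauge in the frame of insert between 0.005 and 0.0105 m and x of gauge in the frame of insert between -0.008 and 0.008 m and y of gauge in the frame of insert between -0.004 and 0.004 m and angle between the x axis of gauge and the x axis of insert, either way round below 0.07 rad and angle between gauge's own z axis and vertical below 0.07 rad and linear speed of each of injector_long, injector_short, cup, gauge below 0.02 m/s); the robot touches nothing.
It fails at once if a connector, the clear cap or the tape roll is moved by more than 20 mm (distance of any of connector_a, connector_b, clear_cap, tape_roll from where it was at the start of the episode above 0.02 m).
It fails at once if an injector or the cup is knocked over (angle between any of injector_long, injector_short, cup's own z axis and vertical above 0.7 rad).
It also fails if it takes over 109 s, if anything falls off the work surface, if the arm or the gripper's body presses on something with over 40 N, if the wrist force passes 120 N, or if a joint passes its speed limit or range.

## Working session

There is one attempt and no reset: what is moved stays moved. The work goes in short steps, Python scripts to look and compute and a tool call to move; the robot and the scene stay as the last step left them, time stands still between calls to the robot, and variables do not carry over. Pictures are saved under pics/ and viewed, at most 14 in all, crops included, and the job is handed in when it is done.

Besides the shell and the picture viewer there is one more tool, called after ">>>" as a command line: name --argument value ..., lists and objects as JSON in quotes. jog_arm: Moves the arm, as the interface text tells. Shifts and turns lie within -1 to 1; 1 stands for 0.5 m of shift or 45 degrees of turn. Its arguments: {"type":"object","properties":{"commands":{"type":"array"},"force":{"type":"number"}},"required":["commands"]}

```bash
mkdir -p pics; python3 - <<'E'
from cell import bot
import cv2,numpy as np
s=bot.sense();print(s['clock'],s['tool_pos'],np.round(s['ee_rot'],3),s['width'])
for n in("scene","top","wrist"):
    i=bot.camera_info(n);print(n,i['fx'],i['fy'],i['cx'],i['cy'],[k for k in i],np.round(i['cam_to_world'],3).tolist())
    if n!="wrist": cv2.imwrite(f"pics/{n}0.png",bot.get_image(n))
a=cv2.imread("pics/top0.png");print(a.shape)
cv2.imwrite("pics/top0b.png",cv2.resize(a,(800,600),interpolation=cv2.INTER_CUBIC))
E
```

```text
0.0 [0.25262488 0.62542793 0.23037602] [[ 0.927 -0.375 -0.   ]
 [-0.375 -0.927 -0.002]
 [ 0.     0.002 -1.   ]] 0.08544306973617999
scene 355.9495162179755 355.9495162179755 257.81773682919857 192.3484123200888 ['fx', 'fy', 'cx', 'cy', 'cam_to_world'] [[-0.881, -0.283, 0.379, 0.903], [0.472, -0.545, 0.693, 0.527], [0.01, 0.79, 0.613, 0.488], [0.0, 0.0, 0.0, 1.0]]
top 415.3148858995988 415.3148858995988 248.1366698903309 191.51645903847032 ['fx', 'fy', 'cx', 'cy', 'cam_to_world'] [[0.05, 0.978, -0.203, 0.354], [-0.999, 0.05, -0.006, -0.01], [0.005, 0.203, 0.979, 1.176], [0.0, 0.0, 0.0, 1.0]]
wrist 286.3012169425429 286.3012169425429 254.06502724763712 187.25299602731158 ['fx', 'fy', 'cx', 'cy', 'cam_to_world'] [[-0.374, 0.89, 0.26, 0.32], [-0.927, -0.359, -0.104, 0.599], [0.0, -0.28, 0.96, 0.372], [0.0, 0.0, 0.0, 1.0]]
(384, 512, 3)
```

View pics/top0b.png

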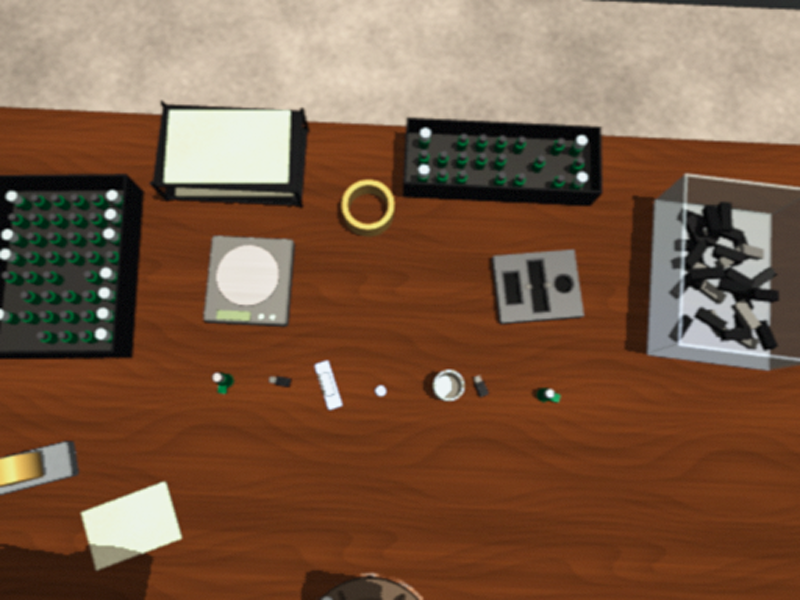

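View pics/scene0.png

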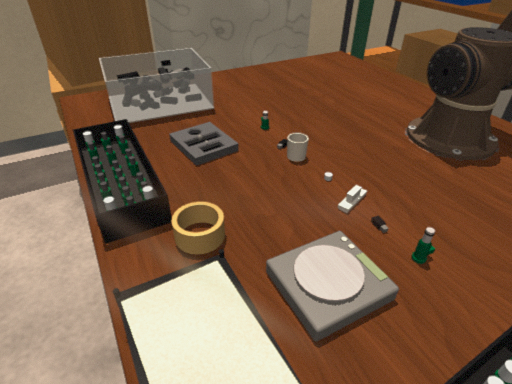

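Top view (800×600): the scale is left with its pan at (248,275), and the insert is right with its long cutout at (539,286). The front row, left to right, is an injector (222,381), connector (280,381), gauge (328,385), cap (380,391), cup (448,385), connector (481,385) and injector (548,395). The scene view agrees, and the injector on the scale's side looks taller.

```bash
cat > h.py <<'E'
from cell import bot
import cv2,numpy as np
def ray(i,u,v):
    T=np.array(i['cam_to_world']);d=T[:3,:3]@[(u-i['cx'])/i['fx'],-(v-i['cy'])/i['fy'],-1];return T[:3,3],d
def onz(i,u,v,z):
    o,d=ray(i,u,v);return o+d*(z-o[2])/d[2]
def pix(i,p):
    T=np.array(i['cam_to_world']);c=T[:3,:3].T@(np.array(p)-T[:3,3]);return i['cx']-i['fx']*c[0]/c[2],i['cy']+i['fy']*c[1]/c[2]
def blobs(m,amin=4):
    n,l,s,c=cv2.connectedComponentsWithStats(m.astype(np.uint8));return [(k,s[k],c[k]) for k in range(1,n) if s[k][4]>=amin],l
E
python3 - <<'E'
from h import *
a=cv2.imread("pics/top0.png");i=bot.camera_info("top")
h=cv2.cvtColor(a,cv2.COLOR_BGR2HSV).astype(int)
row=np.zeros(a.shape[:2],bool);row[225:270,110:380]=True
print('white')
b,l=blobs((h[...,1]<70)&(h[...,2]>120)&row)
for k,s,c in b: print(s,c.round(1),[onz(i,*c,z)[:2].round(4).tolist() for z in(0,.032,.05,.072)])
for k,s,c in b:
    if s[4]>100:
        p=np.argwhere(l==k)[:,::-1].astype(np.float32);print(cv2.minAreaRect(p))
print('green')
b,l=blobs((h[...,0]>50)&(h[...,0]<90)&(h[...,1]>100)&row)
for k,s,c in b: print(s,c.round(1),[onz(i,*c,z)[:2].round(4).tolist() for z in(0,.018,.04)])
print('black')
b,l=blobs((h[...,2]<60)&row,10)
for k,s,c in b: print(s,c.round(1),onz(i,*c,0.01)[:2].round(4))
m=np.zeros_like(row);m[145:215,120:200]=1
print('pan')
for k,s,c in blobs((h[...,1]<60)&(h[...,2]>195)&m,300)[0]: print(s,c.round(1),onz(i,*c,.042).round(4))
m[:]=0;m[150:215,305:385]=1
for k,s,c in blobs((h[...,2]<60)&m,30)[0]: print('cut',s,c.round(1),onz(i,*c,.022).round(4))
print([onz(i,138.9,241.9,z).round(3).tolist() for z in (.05,.072)])
c=np.hstack([cv2.resize(a[150:262,120:220],(400,448),interpolation=2),cv2.resize(a[150:262,285:385],(400,448),interpolation=2)])
cv2.imwrite("pics/c1.png",c)
E
```

```text
white
[201 230  18  33 323] [209.8 246. ] [[0.4361, 0.0964], [0.4339, 0.0935], [0.4326, 0.0919], [0.4311, 0.0899]]
[277 236  20  21 292] [286.3 246.5] [[0.4455, -0.1188], [0.443, -0.1159], [0.4416, -0.1142], [0.4399, -0.1122]]
[136 238   6   7  28] [138.5 241. ] [[0.44, 0.2981], [0.4376, 0.2897], [0.4363, 0.285], [0.4347, 0.2792]]
[172 241   5   4  13] [173.9 242.6] [[0.4405, 0.198], [0.4381, 0.1923], [0.4368, 0.1891], [0.4352, 0.1852]]
[304 241   4   4  13] [305.4 242.4] [[0.4597, -0.1723], [0.4568, -0.1679], [0.4552, -0.1654], [0.4532, -0.1624]]
[240 246   8   8  47] [243.3 249.7] [[0.4305, 0.0017], [0.4284, 0.0013], [0.4272, 0.0012], [0.4258, 0.0009]]
[349 249   6   6  28] [351.5 251.2] [[0.4415, -0.3024], [0.4391, -0.2945], [0.4378, -0.29], [0.4361, -0.2846]]
((209.6923370361328, 245.9615478515625), (31.35991859436035, 10.525498390197754), 72.34988403320312)
((286.5, 246.0), (20.0, 19.0), 90.0)
green
[139 239  10  13  72] [143.7 245.3] [[0.4287, 0.2821], [0.4275, 0.2776], [0.4262, 0.2722]]
[344 249  15   8  56] [350.1 253.5] [[0.435, -0.2985], [0.4338, -0.2941], [0.4322, -0.2887]]
black
[139 239  10   9  36] [144.9 242.9] [0.4349 0.2769]
[272 239   7  15  47] [274.5 246.2] [ 0.4439 -0.085 ]
[177 241   9   6  41] [180.8 243.9] [0.4371 0.1766]
[303 245   8   9  43] [306.7 248.6] [ 0.4418 -0.1749]
[342 248  10   9  55] [345.9 252.3] [ 0.437  -0.2844]
pan
[ 138  157   40   38 1195] [158.  175.7] [0.6218 0.2513 0.042 ]
cut [313 165   8  42  85] [316.  184.5] [ 0.6236 -0.1961  0.022 ]
cut [338 167  13  32 298] [344.  182.5] [ 0.6336 -0.2757  0.022 ]
cut [322 174  12  20 185] [327.8 183.8] [ 0.6274 -0.2294  0.022 ]
cut [355 176  11  11  95] [360.3 181.2] [ 0.6398 -0.3221  0.022 ]
[[0.434, 0.284, 0.05], [0.432, 0.278, 0.072]]
```

View pics/c1.png

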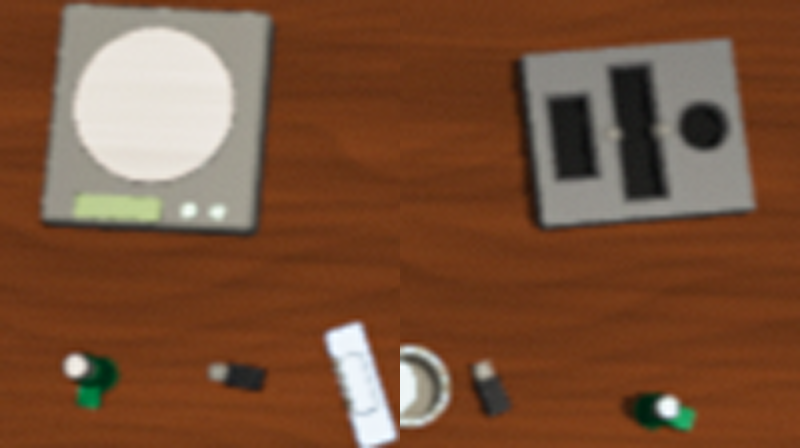

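The crops confirm this. The scale is square to the world, and the insert is yawed slightly with a long cutout at original pixel (328–344,183). The left injector's connector points towards the robot, and the right one's towards −y. I'll move above the left injector with the tool turned square to the world.

>>> jog_arm --commands '[[[0.606,0.501,0],[0,0,-0.489],0],[[0.606,0.501,0],[0,0,-0.489],0],[[0.606,0.501,0],[0,0,-0.489],0],[[0.606,0.501,0],[0,0,-0.489],0],[[0.606,0.501,0],[0,0,-0.489],0],[[0.606,0.501,0],[0,0,-0.489],0],[[0.606,0.501,0],[0,0,-0.489],0],[[0.606,0.501,0],[0,0,-0.489],0],[[0.606,0.501,0],[0,0,-0.489],0]]'

```text
clock: 1.23
tool_pos: [0.4397, 0.2808, 0.2311]
ee_rot: [[1.0, 0.001, -0.0], [0.001, -1.0, -0.0], [-0.0, 0.0, -1.0]]
wrist_force: [-0.0, -0.7, -1.2]
width: 0.0855
grasp_force: 0.0
```

```bash
python3 - <<'E'
from h import *
s=bot.sense();print(s['clock'],s['tool_pos'],np.round(s['ee_rot'],3).tolist())
i=bot.camera_info("wrist");w=bot.get_image("wrist");cv2.imwrite("pics/w1.png",w)
t=bot.camera_info("top");sc=bot.camera_info("scene")
a=cv2.imread("pics/top0.png");b=cv2.imread("pics/scene0.png")
hb=cv2.cvtColor(b,cv2.COLOR_BGR2HSV).astype(int)
for n,u,v,rg in(("L",138.5,241,(220,245,415,445)),("R",351.5,251.2,(105,122,255,275))):
    m=np.zeros(b.shape[:2],bool);m[rg[0]:rg[1],rg[2]:rg[3]]=1
    for k,st,c in blobs((hb[...,1]<70)&(hb[...,2]>110)&m,3)[0]: print(n,st,c.round(1))
    for z in(.05,.072): print(z,np.round(pix(sc,onz(t,u,v,z)),1))
# angles
h=cv2.cvtColor(a,cv2.COLOR_BGR2HSV).astype(int)
def rect(m,z):
    p=np.argwhere(m)[:,::-1];q=np.array([onz(t,*x,z)[:2] for x in p],np.float32);return cv2.minAreaRect(q)
m=np.zeros(h.shape[:2],bool);m[225:270,195:222]=1
print('gauge',rect((h[...,1]<70)&(h[...,2]>120)&m,.012))
g=np.zeros_like(m);g[150:215,316:382]=1
print('insert',rect((h[...,1]<60)&(h[...,2]>80)&g,.022))
E
```

```text
1.225 [0.43970225 0.2808188  0.23114494] [[1.0, 0.001, -0.0], [0.001, -1.0, -0.0], [-0.0, 0.0, -1.0]]
L [426 227   9   7  43] [430.1 230. ]
0.05 [427.6 239.8]
0.072 [429.4 228.2]
R [263 111   5   3  11] [265. 112.]
0.05 [264.7 111. ]
0.072 [266.3 104.3]
gauge ((0.4356755018234253, 0.09567467868328094), (0.08736001700162888, 0.029213180765509605), 21.70269203186035)
insert ((0.6327434182167053, -0.27541425824165344), (0.12609511613845825, 0.15096469223499298), 7.4785332679748535)
```

View pics/w1.png

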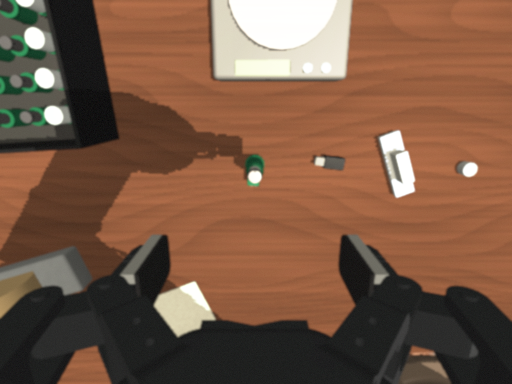

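The wrist view shows the long injector's head at (255,176) and the gauge at (397,164) with corners (379,137), (400,131), (415,191) and (397,197). Triangulation confirms that the left injector is the long one.

```bash
cat >> h.py <<'E'
from scipy.spatial.transform import Rotation as R
def W(name=None):
    i=bot.camera_info("wrist");w=bot.get_image("wrist")
    if name: cv2.imwrite(f"pics/{name}.png",w)
    return i,w,cv2.cvtColor(w,cv2.COLOR_BGR2HSV).astype(int)
E
python3 - <<'E'
from h import *
i=bot.camera_info("wrist");w=cv2.imread("pics/w1.png");h=cv2.cvtColor(w,cv2.COLOR_BGR2HSV).astype(int)
wh=(h[...,1]<60)&(h[...,2]>130)
m=np.zeros(wh.shape,bool);m[110:215,240:490]=1
for k,st,c in blobs(wh&m,8)[0]:print(st,c.round(1),[onz(i,*c,z)[:2].round(4).tolist() for z in(.012,.072)])
for c in((379,137),(400,131),(415,191),(397,197)):print(onz(i,*c,.012)[:2].round(4))
print('tcp pix',pix(i,[.4397,.2808,.072]))
print('pan',[onz(i,283,0,.042)])
E
```

```text
[ 379  130   36   68 1405] [397.6 163.2] [[0.439, 0.0971], [0.4511, 0.1276]]
[315 157  10   9  80] [319.6 160.8] [[0.4419, 0.1973], [0.4536, 0.2111]]
[462 162  16  15 190] [469.2 168.9] [[0.4317, 0.0039], [0.445, 0.0499]]
[248 170  14  14 155] [254.4 176.2] [[0.4215, 0.2806], [0.4365, 0.2806]]
[0.4722 0.1251]
[0.4797 0.0999]
[0.4019 0.069 ]
[0.3935 0.0915]
tcp pix (np.float64(254.20886713517717), np.float64(173.31533601133086))
pan [array([0.61259889, 0.25204136, 0.042     ])]
```

>>> jog_arm --commands '[[[-0.008,0,0.1],[0,0,0],0],[[-0.008,0,0.2],[0,0,0],0],[[-0.008,0,0.3],[0,0,0],0],[[-0.008,0,0.366],[0,0,0],0],[[-0.008,0,0.366],[0,0,0],0],[[-0.008,0,0.366],[0,0,0],0],[[-0.008,0,0.366],[0,0,0],1],[[-0.008,0,0.366],[0,0,0],1],[[-0.008,0,0.366],[0,0,0],1],[[-0.008,0,0.366],[0,0,0],1],[[-0.008,0,0.366],[0,0,0],1],[[-0.008,0,0.366],[0,0,0],1],[[-0.008,0,0.366],[0,0,0],1],[[-0.008,0,0.366],[0,0,0],1]]' --force 50

```text
clock: 3.02
tool_pos: [0.4362, 0.2803, 0.0487]
ee_rot: [[1.0, 0.001, 0.0], [0.001, -1.0, 0.0], [0.0, -0.0, -1.0]]
wrist_force: [-0.9, -2.0, 5.8]
width: 0.0124
grasp_force: 48.8
```

>>> jog_arm --commands '[[[0,0,-0.05],[0,0,0],1],[[0,0,-0.13],[0,0,0],1],[[0.04,0.06,-0.2],[0,0,0],1],[[0.09,0.14,-0.2],[0,0,0],1],[[0.15,0.23,-0.2],[0,0,0],1],[[0.21,0.32,-0.2],[0,0,0],1],[[0.27,0.42,-0.2],[0,0,0],1],[[0.33,0.51,-0.2],[0,0,0],1],[[0.37,0.57,-0.2],[0,0,0],1],[[0.378,0.585,-0.2],[0,0,0],1],[[0.378,0.585,-0.15],[0,0,0],1],[[0.378,0.585,-0.08],[0,0,0],1],[[0.378,0.585,-0.03],[0,0,0],1],[[0.378,0.585,-0.015],[0,0,0],1],[[0.378,0.585,-0.005],[0,0,0],1],[[0.378,0.585,-0.002],[0,0,0],1],[[0.378,0.585,-0.002],[0,0,0],1]]'

```text
clock: 5.15
tool_pos: [0.6254, -0.0121, 0.0501]
ee_rot: [[1.0, 0.0, 0.001], [0.0, -1.0, 0.0], [0.001, -0.0, -1.0]]
wrist_force: [0.4, 0.5, -0.4]
width: 0.0123
grasp_force: 48.8
```

```bash
python3 - <<'E'
from h import *
s=bot.sense();print(s['tool_pos'],s['wrist_force'],s['width'])
a=bot.get_image("scene")
x,y=map(int,pix(bot.camera_info("scene"),[s['tool_pos'][0],s['tool_pos'][1],.03]));print(x,y)
x0,y0=max(0,x-50),max(0,y-40);b=bot.get_image("top");
u,v=map(int,pix(bot.camera_info("top"),[s['tool_pos'][0],s['tool_pos'][1],.03]))
cv2.imwrite("pics/s2.png",np.hstack([cv2.resize(a[y0:y0+80,x0:x0+80],(400,400),interpolation=2),cv2.resize(b[v-40:v+40,u-40:u+40],(400,400),interpolation=2)]))
E
```

```text
[ 0.62543309 -0.01214964  0.05007847] [ 0.41029449  0.50627189 -0.38727657] 0.012337268245436074
250 187
```

View pics/s2.png

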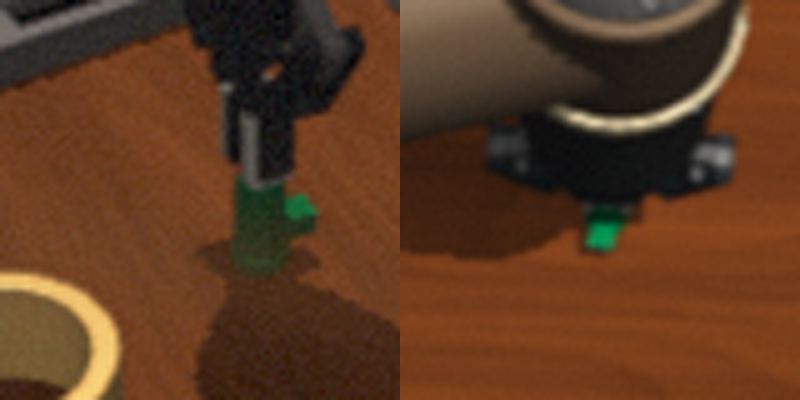

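The long injector is held upright with its foot about 1 mm above the bench and its connector towards the robot. I'll set it down, release it, then rise and move above the gauge.

>>> jog_arm --commands '[[[0,0,0.003],[0,0,0],1],[[0,0,0.003],[0,0,0],1],[[0,0,0.003],[0,0,0],0.5],[[0,0,0.003],[0,0,0],0.5],[[0,0,0.003],[0,0,0],0.5],[[0,0,0.003],[0,0,0],0.5],[[0,0,-0.03],[0,0,0],0.5],[[0,0,-0.12],[0,0,0],0.5],[[0,0,-0.24],[0,0,0],0.5],[[0,0,-0.36],[0,0,0],0.5],[[-0.09,-0.05,-0.36],[0,0,-0.2],0.5],[[-0.19,-0.11,-0.36],[0,0,-0.4],0.5],[[-0.29,-0.17,-0.36],[0,0,-0.496],0.5],[[-0.377,-0.217,-0.36],[0,0,-0.496],0.5],[[-0.377,-0.217,-0.36],[0,0,-0.496],0.5],[[-0.377,-0.217,-0.36],[0,0,-0.496],0.5]]'

```text
clock: 7.25
tool_pos: [0.4369, 0.0965, 0.2305]
ee_rot: [[0.925, 0.381, 0.002], [0.381, -0.925, 0.001], [0.002, -0.0, -1.0]]
wrist_force: [0.5, -0.2, 0.2]
width: 0.0428
grasp_force: 0.0
```

```bash
python3 - <<'E'
from h import *
s=bot.sense();print(s['clock'],s['tool_pos'],np.degrees(np.arctan2(s['ee_rot'][1][0],s['ee_rot'][0][0])),s['width'])
W("w2")
E
```

```text
7.25 [0.4368821  0.09646148 0.23054813] 22.40492620186306 0.04281380891623873
```

View pics/w2.png

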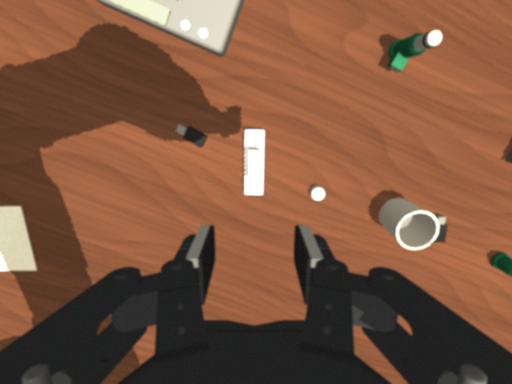

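The gauge lies centred at (255,162) and lined up with the tool, and the long injector stands at (433,38). The cup's rim is at (416,230) and the cap at (318,193).

```bash
python3 - <<'E'
from h import *
i=bot.camera_info("wrist");w=cv2.imread("pics/w2.png");h=cv2.cvtColor(w,cv2.COLOR_BGR2HSV).astype(int)
wh=(h[...,1]<60)&(h[...,2]>130)
m=np.zeros(wh.shape,bool);m[120:205,235:280]=1;m=m&wh
q=np.array([onz(i,*p,.012)[:2] for p in np.argwhere(m)[:,::-1]],np.float32);print(cv2.minAreaRect(q))
# end rows only (bar without rib)
r=np.argwhere(m)
for lo,hi in((131,140),(184,194)):
    p=r[(r[:,0]>lo)&(r[:,0]<hi)].mean(0)[::-1];print(p,onz(i,*p,.012)[:2].round(4))
print(onz(i,255,130,.012)[:2],onz(i,254,195.5,.012)[:2],onz(i,433,38,.072))
m=np.zeros(wh.shape,bool);m[190:260,370:445]=1
print([ (st,c.round(1)) for k,st,c in blobs((h[...,1]<60)&(h[...,2]>185)&m,20)[0]],onz(i,416,230,.055))
E
```

```text
((0.4373489022254944, 0.09655558317899704), (0.08696851879358292, 0.02697114273905754), 21.757373809814453)
[254.  135.5] [0.4692 0.1091]
[253.21621622 188.94594595] [0.4047 0.0836]
[0.47594702 0.1104873 ] [0.39677318 0.07924309] [ 0.62408304 -0.01071677  0.072     ]
[(array([395, 210,  50,  40, 569], dtype=int32), array([417.6, 227.9]))] [ 0.44356365 -0.11247719  0.055     ]
```

>>> jog_arm --commands '[[[0,0,0.1],[0,0,0],0.5],[[0,0,0.2],[0,0,0],0.5],[[0,0,0.3],[0,0,0],0.5],[[0,0,0.38],[0,0,0],0.5],[[0,0,0.423],[0,0,0],0.5],[[0,0,0.423],[0,0,0],0.5],[[0,0,0.423],[0,0,0],1],[[0,0,0.423],[0,0,0],1],[[0,0,0.423],[0,0,0],1],[[0,0,0.423],[0,0,0],1],[[0,0,0.423],[0,0,0],1],[[0,0,0.423],[0,0,0],1]]' --force 80

```text
clock: 8.8
tool_pos: [0.4374, 0.0966, 0.0189]
ee_rot: [[0.925, 0.381, 0.002], [0.381, -0.925, 0.001], [0.002, -0.0, -1.0]]
wrist_force: [1.0, -2.2, 7.2]
width: 0.0116
grasp_force: 79.4
```

>>> jog_arm --commands '[[[0,0,-0.06],[0,0,0],1],[[0,0,-0.16],[0,0,0],1],[[0,0,-0.28],[0,0,0],1],[[0,0.05,-0.4],[0,0,0.1],1],[[0.02,0.15,-0.46],[0,0,0.2],1],[[0.03,0.26,-0.46],[0,0,0.331],1],[[0.05,0.37,-0.46],[0,0,0.331],1],[[0.06,0.48,-0.46],[0,0,0.331],1],[[0.075,0.59,-0.46],[0,0,0.331],1],[[0.083,0.655,-0.46],[0,0,0.331],1],[[0.083,0.655,-0.46],[0,0,0.331],1],[[0.083,0.655,-0.46],[0,0,0.331],1]]'

```text
clock: 10.3
tool_pos: [0.5987, -0.1906, 0.2474]
ee_rot: [[0.992, 0.129, -0.001], [0.129, -0.992, 0.001], [-0.001, -0.001, -1.0]]
wrist_force: [1.0, -0.5, -0.9]
width: 0.012
grasp_force: 78.6
```

```bash
python3 - <<'E'
from h import *
s=bot.sense();print(s['clock'],s['tool_pos'],np.degrees(np.arctan2(s['ee_rot'][1][0],s['ee_rot'][0][0])),s['width'])
i,w,h=W("w3")
for p in((.6327,-.2754,.022),(.68,-.269,.022),(.585,-.2817,.022)): print(np.round(pix(i,p),1))
E
```

```text
10.3 [ 0.59868889 -0.1906369   0.24743076] 7.416890898390964 0.011963186694076663
[323.2 144. ]
[325.7 105.1]
[320.8 180.3]
```

View pics/w3.png

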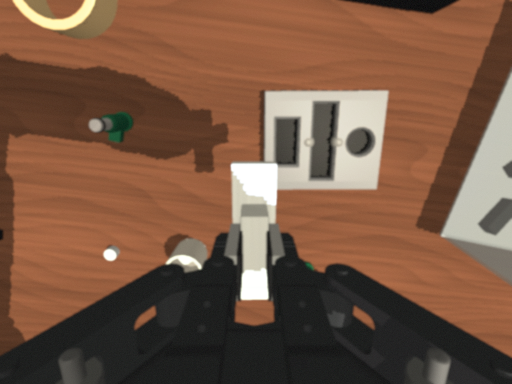

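The insert is at (265–388, 91–190) and its long cutout is centred near (323,140), close to the predicted (323,144). The gauge is held straight, and the long injector stands at (97,125).

```bash
python3 - <<'E'
from h import *
i=bot.camera_info("wrist");w=cv2.imread("pics/w3.png");h=cv2.cvtColor(w,cv2.COLOR_BGR2HSV).astype(int)
m=np.zeros(w.shape[:2],bool);m[80:200,255:400]=1
g=(h[...,1]<50)&(h[...,2]>150)&m
b,l=blobs(g,500)
for k,st,c in b:
    q=np.array([onz(i,*p,.022)[:2] for p in np.argwhere(l==k)[:,::-1]],np.float32);print(st,cv2.minAreaRect(q))
d=(h[...,2]<130)&m
b,l=blobs(d,60)
for k,st,c in b: 
    if 260<st[0] and st[0]+st[2]<385 and st[1]>93:
        q=np.array([onz(i,*p,.022)[:2] for p in np.argwhere(l==k)[:,::-1]],np.float32);print(st,c,cv2.minAreaRect(q))
for p in((313,101),(339,101),(335,180),(309,180)):print(onz(i,*p,.022)[:2].round(4))
E
```

```text
[ 255   90  133  110 8197] ((0.6276929974555969, -0.26927411556243896), (0.13960886001586914, 0.1618904322385788), 7.616944789886475)
[ 310  102   29   78 1805] [323.37617729 139.60554017] ((0.6354653239250183, -0.27461573481559753), (0.09789325296878815, 0.030337078496813774), 7.602431774139404)
[ 275  118   25   48 1127] [286.60692103 140.83850932] ((0.6292133331298828, -0.2281588315963745), (0.059884823858737946, 0.0303641427308321), 7.6743903160095215)
[347 128  27  28 597] [360.07035176 141.50921273] ((0.6419345736503601, -0.32116225361824036), (0.0345066636800766, 0.033129796385765076), 12.678683280944824)
[ 0.6831 -0.2523]
[ 0.6872 -0.284 ]
[ 0.5881 -0.3001]
[ 0.5836 -0.2659]
```

>>> jog_arm --commands '[[[0.024,0.09,0],[0,0,-0.004],1],[[0.048,0.177,0],[0,0,-0.004],1],[[0.048,0.177,0.1],[0,0,-0.004],1],[[0.048,0.177,0.2],[0,0,-0.004],1],[[0.048,0.177,0.3],[0,0,-0.004],1],[[0.048,0.177,0.385],[0,0,-0.004],1],[[0.048,0.177,0.385],[0,0,-0.004],1],[[0.048,0.177,0.4],[0,0,-0.004],1],[[0.048,0.177,0.41],[0,0,-0.004],1],[[0.048,0.177,0.42],[0,0,-0.004],1],[[0.048,0.177,0.431],[0,0,-0.004],1],[[0.048,0.177,0.431],[0,0,-0.004],1]]'

```text
clock: 11.85
tool_pos: [0.6347, -0.2755, 0.0322]
ee_rot: [[0.991, 0.133, 0.0], [0.133, -0.991, 0.0], [0.0, -0.0, -1.0]]
wrist_force: [0.7, 0.9, -1.0]
width: 0.0117
grasp_force: 78.8
```

No contact yet at the nub height, so I'll press on in small steps.

>>> jog_arm --commands '[[[0,0,0.003],[0,0,0],1],[[0,0,0.006],[0,0,0],1],[[0,0,0.009],[0,0,0],1],[[0,0,0.011],[0,0,0],1],[[0,0,0.011],[0,0,0],1]]'

```text
clock: 12.48
tool_pos: [0.6349, -0.2756, 0.027]
ee_rot: [[0.991, 0.133, 0.0], [0.133, -0.991, -0.0], [0.0, 0.0, -1.0]]
wrist_force: [0.7, 2.9, 3.7]
width: 0.0116
grasp_force: 79.4
```

>>> jog_arm --commands '[[[0,0,0.002],[0,0,0],1],[[0,0,0.003],[0,0,0],1],[[0,0,0.004],[0,0,0],1],[[0,0,0.004],[0,0,0],1]]'

```text
clock: 12.98
tool_pos: [0.6349, -0.2756, 0.0269]
ee_rot: [[0.991, 0.133, 0.001], [0.133, -0.991, -0.001], [0.001, 0.001, -1.0]]
wrist_force: [-3.8, 5.3, 17.4]
width: 0.0119
grasp_force: 81.3
```

It sits firm at the home height under 17 N. I'll release it, look at it, and move over the short injector.

>>> jog_arm --commands '[[[0,0,0],[0,0,0],1],[[0,0,0],[0,0,0],0.5],[[0,0,0],[0,0,0],0.5],[[0,0,0],[0,0,0],0.5],[[0,0,0],[0,0,0],0.5],[[0,0,-0.04],[0,0,0],0.5],[[0,0,-0.13],[0,0,0],0.5],[[0,0,-0.25],[0,0,0],0.5],[[0,0,-0.36],[0,0,0.1],0.5],[[-0.1,-0.01,-0.41],[0,0,0.17],0.5],[[-0.2,-0.02,-0.41],[0,0,0.17],0.5],[[-0.3,-0.03,-0.41],[0,0,0.17],0.5],[[-0.395,-0.034,-0.41],[0,0,0.17],0.5],[[-0.395,-0.034,-0.41],[0,0,0.17],0.5],[[-0.395,-0.034,-0.41],[0,0,0.17],0.5]]'

```text
clock: 14.85
tool_pos: [0.437, -0.2853, 0.2314]
ee_rot: [[1.0, -0.001, 0.003], [-0.001, -1.0, -0.001], [0.003, 0.001, -1.0]]
wrist_force: [0.5, -0.5, 0.2]
width: 0.0427
grasp_force: 0.0
```

```bash
python3 - <<'E'
from h import *
s=bot.sense();print(s['clock'],s['tool_pos'],np.degrees(np.arctan2(s['ee_rot'][1][0],s['ee_rot'][0][0])),s['width'])
i,w,h=W("w4")
m=np.zeros(w.shape[:2],bool);m[130:230,200:320]=1
for k,st,c in blobs((h[...,1]<70)&(h[...,2]>130)&m,15)[0]:print(st,c.round(1),onz(i,*c,.05).round(4))
print(pix(i,[.437,-.287,.05]))
E
```

```text
14.85 [ 0.43700594 -0.28528279  0.23143643] -0.036523268448817814 0.04270385965672777
[251 161  15  14 145] [258.  167.5] [ 0.4392 -0.29    0.05  ]
(np.float64(255.39036774110212), np.float64(169.33165635485656))
```

View pics/w4.png

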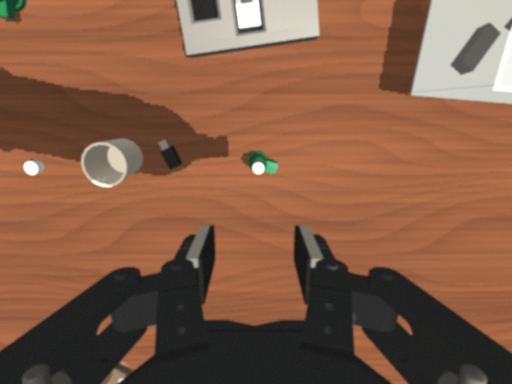

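The short injector's head is at (258,167) with its connector towards −y. The cup rim is at (112,163), and the gauge sits in its cutout at the top.

>>> jog_arm --commands '[[[0.003,0.009,0.1],[0,0,0],0.5],[[0.003,0.009,0.2],[0,0,0],0.5],[[0.003,0.009,0.3],[0,0,0],0.5],[[0.003,0.009,0.37],[0,0,0],0.5],[[0.003,0.009,0.397],[0,0,0],0.5],[[0.003,0.009,0.397],[0,0,0],0.5],[[0.003,0.009,0.397],[0,0,0],1],[[0.003,0.009,0.397],[0,0,0],1],[[0.003,0.009,0.397],[0,0,0],1],[[0.003,0.009,0.397],[0,0,0],1],[[0.003,0.009,0.397],[0,0,0],1],[[0.003,0.009,0.397],[0,0,0],1]]' --force 50

```text
clock: 16.4
tool_pos: [0.4392, -0.2899, 0.0329]
ee_rot: [[1.0, -0.0, 0.003], [-0.0, -1.0, -0.001], [0.003, 0.001, -1.0]]
wrist_force: [-0.1, 1.7, 6.4]
width: 0.0119
grasp_force: 49.0
```

>>> jog_arm --commands '[[[0,0,-0.06],[0,0,0],1],[[0,0,-0.16],[0,0,0],1],[[0.02,-0.04,-0.27],[0,0,0.1],1],[[0.07,-0.13,-0.28],[0,0,0.3],1],[[0.12,-0.23,-0.28],[0,0,0.5],1],[[0.18,-0.33,-0.28],[0,0,0.7],1],[[0.23,-0.43,-0.28],[0,0,0.9],1],[[0.28,-0.53,-0.28],[0,0,1],1],[[0.34,-0.63,-0.28],[0,0,1],1],[[0.372,-0.696,-0.28],[0,0,1],1],[[0.372,-0.696,-0.28],[0,0,1],1],[[0.372,-0.696,-0.28],[0,0,1],1]]'

```text
clock: 17.9
tool_pos: [0.6238, 0.0582, 0.1714]
ee_rot: [[0.707, -0.707, -0.0], [-0.707, -0.707, 0.0], [-0.0, 0.0, -1.0]]
wrist_force: [-0.3, -0.6, -0.7]
width: 0.0111
grasp_force: 48.9
```

>>> jog_arm --commands '[[[0,0,0],[0,0,0.2],1],[[0,0,0],[0,0,0.4],1],[[0,0,0],[0,0,0.6],1],[[0,0,0],[0,0,0.8],1],[[0,0,0],[0,0,1],1],[[0,0,0],[0,0,1],1],[[0,0,0],[0,0,1],1]]'

```text
clock: 18.77
tool_pos: [0.624, 0.0577, 0.1716]
ee_rot: [[0.002, -1.0, 0.0], [-1.0, -0.002, 0.0], [-0.0, -0.0, -1.0]]
wrist_force: [0.7, 0.8, -0.5]
width: 0.012
grasp_force: 48.9
```

```bash
python3 - <<'E'
from h import *
s=bot.sense();print(s['clock'],s['tool_pos'],np.degrees(np.arctan2(s['ee_rot'][1][0],s['ee_rot'][0][0])),s['width'])
i,w,h=W("w5")
print(pix(i,[.625,-.012,.072]))
E
```

```text
18.775 [0.6240086  0.05767232 0.17161478] -89.88379783205498 0.012014910885380866
(np.float64(254.45564436672683), np.float64(105.70763648495297))
```

View pics/w5.png

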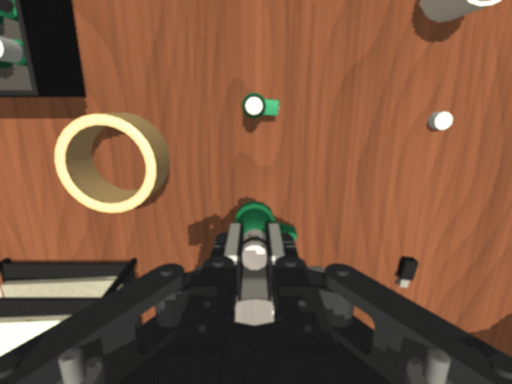

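The long injector's head is at (254,105), exactly where predicted. The short one is held upright 70 mm to its +y, so I'll lower and release it.

>>> jog_arm --commands '[[[0,0,0.08],[0,0,0],1],[[0,0,0.17],[0,0,0],1],[[0,0,0.24],[0,0,0],1],[[0,0,0.265],[0,0,0],1],[[0,0,0.273],[0,0,0],1],[[0,0,0.277],[0,0,0],1],[[0,0,0.277],[0,0,0],1],[[0,0,0.277],[0,0,0],0.5],[[0,0,0.277],[0,0,0],0.5],[[0,0,0.277],[0,0,0],0.5],[[0,0,0.277],[0,0,0],0.5],[[0,0,0.24],[0,0,0],0.5],[[0,0,0.14],[0,0,0],0.3],[[0,0,0.02],[0,0,0],0],[[0,0,-0.1],[0,0,0],0],[[0,0,-0.12],[0,0,0],0],[[0,0,-0.12],[0,0,0],0]]'

```text
clock: 20.95
tool_pos: [0.6243, 0.0585, 0.2319]
ee_rot: [[-0.001, -1.0, 0.001], [-1.0, 0.001, 0.001], [-0.001, -0.001, -1.0]]
wrist_force: [-0.9, -0.4, -0.4]
width: 0.0857
grasp_force: 0.0
```

>>> jog_arm --commands '[[[0.08,0.09,0],[0,0,0],0],[[0.17,0.18,0],[0,0,0],0],[[0.26,0.27,0],[0,0,0],0],[[0.345,0.362,0],[0,0,0],0],[[0.345,0.362,0],[0,0,0],0],[[0.345,0.362,0],[0,0,0],0],[[0.345,0.362,0],[0,0,0],0]]'

```text
clock: 21.82
tool_pos: [0.4436, -0.1135, 0.2305]
ee_rot: [[0.0, -1.0, -0.001], [-1.0, -0.0, -0.0], [0.0, 0.001, -1.0]]
wrist_force: [-0.1, -0.3, 0.0]
width: 0.0855
grasp_force: 0.0
```

```bash
python3 - <<'E'
from h import *
s=bot.sense();print(s['clock'],s['tool_pos'],np.degrees(np.arctan2(s['ee_rot'][1][0],s['ee_rot'][0][0])),s['width'])
i,w,h=W("w6")
m=np.zeros(w.shape[:2],bool);m[120:250,190:330]=1
for k,st,c in blobs((h[...,1]<70)&(h[...,2]>110)&m,100)[0]:print(st,c.round(1),onz(i,*c,.055).round(4))
t=[pix(i,[s['tool_pos'][0],s['tool_pos'][1],z]) for z in(0,.055)];print(t)
E
```

```text
21.825 [ 0.44358565 -0.11351989  0.23048964] -89.9950092142731 0.08550345728230642
[ 232  142   47   49 1754] [254.8 166.5] [ 0.4436 -0.1166  0.055 ]
[256 235  15  15 179] [263.3 242.4] [ 0.4331 -0.0218  0.055 ]
[(np.float64(254.57241101768946), np.float64(160.01681305794742)), (np.float64(254.75324335399225), np.float64(169.18636396467173))]
```

View pics/w6.png

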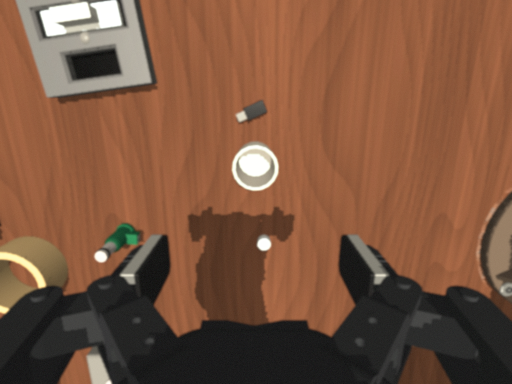

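The cup's rim is centred at (255,167), with connector_b ahead of it at (252,111) and the cap at (264,243). Both are clear of fingers closing along world x.

>>> jog_arm --commands '[[[0.003,0,0.1],[0,0,0],0],[[0.003,0,0.2],[0,0,0],0],[[0.003,0,0.3],[0,0,0],0],[[0.003,0,0.38],[0,0,0],0],[[0.003,0,0.417],[0,0,0],0],[[0.003,0,0.417],[0,0,0],0],[[0.003,0,0.417],[0,0,0],1],[[0.003,0,0.417],[0,0,0],1],[[0.003,0,0.417],[0,0,0],1],[[0.003,0,0.417],[0,0,0],1],[[0.003,0,0.417],[0,0,0],1],[[0.003,0,0.417],[0,0,0],1]]' --force 40

```text
clock: 23.38
tool_pos: [0.4438, -0.1154, 0.024]
ee_rot: [[-0.0, -1.0, 0.002], [-1.0, 0.0, 0.0], [-0.0, -0.002, -1.0]]
wrist_force: [-2.0, 1.3, 6.3]
width: 0.0501
grasp_force: 40.8
```

>>> jog_arm --commands '[[[0,0,-0.06],[0,0,0],1],[[0,0,-0.16],[0,0,0],1],[[-0.03,-0.015,-0.26],[0,0,0],1],[[-0.12,-0.06,-0.3],[0,0,0],1],[[-0.22,-0.11,-0.3],[0,0,0],1],[[-0.32,-0.155,-0.3],[0,0,0],1],[[-0.42,-0.205,-0.3],[0,0,0],1],[[-0.52,-0.255,-0.3],[0,0,0],1],[[-0.62,-0.3,-0.3],[0,0,0],1],[[-0.7,-0.34,-0.3],[0,0,0],1],[[-0.733,-0.356,-0.3],[0,0,0],1],[[-0.733,-0.356,-0.3],[0,0,0],1],[[-0.733,-0.356,-0.22],[0,0,0],1],[[-0.733,-0.356,-0.14],[0,0,0],1],[[-0.733,-0.356,-0.1],[0,0,0],1],[[-0.733,-0.356,-0.09],[0,0,0],1],[[-0.733,-0.356,-0.09],[0,0,0],1]]'

```text
clock: 25.5
tool_pos: [0.6215, 0.2504, 0.0687]
ee_rot: [[-0.001, -1.0, 0.001], [-1.0, 0.001, 0.0], [-0.0, -0.001, -1.0]]
wrist_force: [0.6, -0.4, -1.1]
width: 0.0504
grasp_force: 41.9
```

>>> jog_arm --commands '[[[0,0,0.003],[0,0,0],1],[[0,0,0.005],[0,0,0],1],[[0,0,0.006],[0,0,0],1],[[0,0,0.006],[0,0,0],1]]'

```text
clock: 26.0
tool_pos: [0.6217, 0.2512, 0.0661]
ee_rot: [[-0.0, -1.0, 0.001], [-1.0, 0.0, 0.001], [-0.001, -0.001, -1.0]]
wrist_force: [-1.8, 0.1, 5.6]
width: 0.05
grasp_force: 42.4
```

>>> jog_arm --commands '[[[0,0,0],[0,0,0],0.25],[[0,0,0],[0,0,0],0],[[0,0,0],[0,0,0],0],[[0,0,0],[0,0,0],0],[[0,0,0],[0,0,0],0],[[0,0,-0.05],[0,0,0],0],[[0,0,-0.15],[0,0,0],0],[[0,0,-0.27],[0,0,0],0],[[0,0,-0.38],[0,0,0],0],[[-0.1,0.1,-0.38],[0,0,0],0],[[-0.15,0.2,-0.38],[0,0,0],0],[[-0.15,0.3,-0.38],[0,0,0],0],[[-0.15,0.36,-0.38],[0,0,0],0],[[-0.15,0.36,-0.38],[0,0,0],0]]'

```text
clock: 27.75
tool_pos: [0.4397, 0.3262, 0.2557]
ee_rot: [[0.002, -1.0, 0.001], [-1.0, -0.002, 0.001], [-0.001, -0.001, -1.0]]
wrist_force: [0.7, 0.2, 0.7]
width: 0.0857
grasp_force: 0.0
```

```bash
python3 - <<'E'
from h import *
s=bot.sense();print(s['clock'],s['tool_pos'],s['wrist_force'])
a=bot.get_image("top");b=bot.get_image("scene");i=bot.camera_info("top");sc=bot.camera_info("scene")
c=cv2.resize(a[110:270,110:385],(800,465),interpolation=2);cv2.imwrite("pics/t7.png",c);cv2.imwrite("pics/s7.png",b)
for n,p in dict(cup=(.6218,.2513,.097),long=(.625,-.012,.072),short=(.624,.058,.05),gaugehome=(.634,-.2755,.04),gauge_up=(.634,-.2755,.045)).items():print(n,np.round(pix(i,p),1),np.round(pix(sc,p),1))
E
```

```text
27.75 [0.43972182 0.32618121 0.25570374] [0.72722487 0.24822561 0.74644422]
cup [153.7 170.7] [333.  244.5]
long [251.8 176.7] [251. 171.]
short [226.6 177.6] [267.8 198.1]
gaugehome [345.4 180.9] [201.8 131.4]
gauge_up [345.8 180.5] [201.6 129.7]
```

View pics/t7.png

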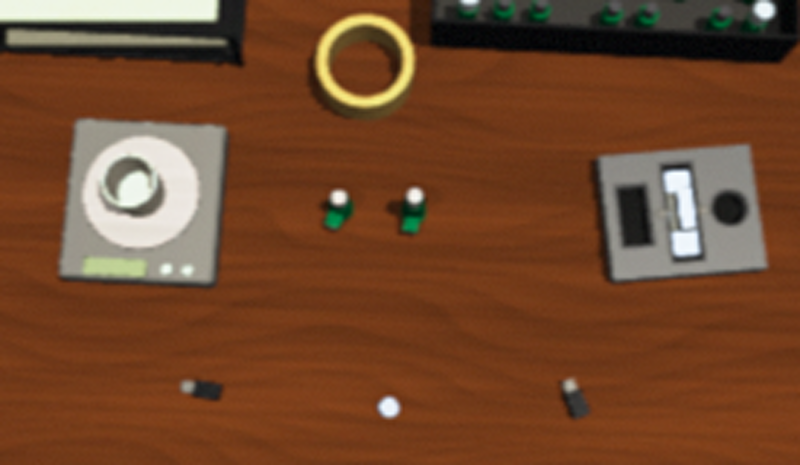

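View pics/s7.png

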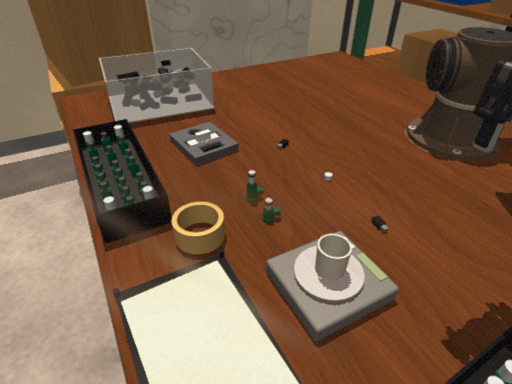

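The top and scene views agree with the predictions. The cup is upright on the pan with its rim at scene (333,244), exactly where predicted. Both injectors stand 70 mm apart, the gauge is in the long cutout, and the bystanders haven't moved. The gauge stopped firm at exactly the home height (TCP 26.9 mm, 17 N), so I'm handing in.

```bash
python3 -c "
from cell import bot
print(bot.hand_in())"
```

```text
the job is handed in; nothing more can be done
None
```

The bench is set out and handed in at about 28 s; by the final pictures and force readings everything is placed as asked and released, but the hand-in returned no verdict.

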